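# Load the slide carrier square into the microscope stage corner

### The arm

A 6-joint arm with a two-finger parallel gripper is mounted at the origin on the work surface. World frame = base frame: x ahead of the robot, y to its left, z up, the work surface at z = 0. Lengths are in m, angles in degrees, forces in N, time in s.
With the tool pointing down it reaches from about 0.4 to 0.825 m from the base axis. Payload 7 kg.
Tool frame: the origin (TCP) lies between the finger pads; the fingertips stand 19 mm ahead of it and the grasp point (between the pads) is the TCP; x points along the fingers, y is the direction in which the jaws open and shut, and the axes are right-handed (so a half turn about x gives the same grasp; the last joint's range is limited). The gripper opens to 88 mm and grips with 3 to 60 N. Pads are 19 mm wide; open, the fingers measure 130 mm over their backs; the gripper's body (78 mm by 193 mm) begins 47 mm behind the grasp point.
Start: joints at [85.892, 20.546, 0.682, 0, -70.136, -16.507], TCP at [0.238, 0.632, 0.246] pointing down, gripper open.
Joint ranges: [-176.03, 176.03], [-82.01, 121.73], [-58.28, 71.71], [-173.87, 95.51], [-174.79, -0.11], [-173.66, 173.66]. Speed limits (degrees/s): [136.94, 136.94, 172.46, 180, 180, 180].

### API

Orientations are given as [roll, pitch, yaw] about the fixed x, y, z axes, in that order (R = Rz(yaw) Ry(pitch) Rx(roll)).
In Python, from plant import r gives the robot as it stands.
- The arm moves only by the tool send_rows, never from a script. Its argument "plan" is a list of rows, each a list of 2 entries, a list of its own where there are three numbers: the shift along the tool's x, y, z scaled (see below), then the turn, a rotation vector about the tool's x, y, z scaled (see below). A call has exactly 5 rows; each row is the pose to reach, as a shift and turn from the pose measured when the call began, along the tool's axes at that moment; what a row does not reach only later rows make up. The controller multiplies each number of a shift by 0.15 m and each number of a turn by pi/4 rad. A row lasts 1/10 s, in which the tool goes at most 50 mm and 8.59 degrees, less where a joint would pass 70% of its speed; a pose out of reach is approached as far as the arm can. A call with a number of a shift or a turn outside -1 to 1 is refused whole. A call with a gripper value outside its range is refused whole. "jaw" is the opening, from -1 (shut) to 1 (fully open), so that 0 is half open, set as the call begins (left out, the last holds). The fingers move at their own pace and stop on an object; "force" is the grip in N (left out, the last holds). Time passes only in rows, so rows that repeat a pose let the fingers close, or fill a call up. It gives the time, the measured TCP pose, the force and the opening at its end, in the units of the state.
- r.get_state(): the state, without advancing time (a new reading comes with each control period).
- r.capture(name): name is "side" or "top"; returns a dict with "color" (480x640x3 uint8, red, green, blue), "range_z" (480x640 float32, m along the optical axis (not along the pixel's ray), 0 where there is no reading), "mtx" (3x3 intrinsics, pixels), "pose" (4x4, takes a point from camera to world coordinates). Camera axes: x right, y down, z forward; pixel columns grow to the right and rows downward; lengths in m; the calibration is good to about 2 mm. A picture is of the moment at which its call begins.
- r.close_job(): hands the job in, once; it reports no verdict.
Trained networks look in a picture, given as the dict that the camera call returned (one of the last four; its "shot" number tells which), for a name from the list of things; names that differ only in an ending like _2 or _b are one class to them, and where a whole thing is asked for, a point or a joint stands for the part that bears it (a point fixed in the world has none). Each returns a list of dicts, best first, with "score" (0 to 1); they miss things now and then, are a little off and sometimes report something else, mostly with a low value. They report only what shows in the picture. A call takes as long as a camera call. They do not tell look-alikes from the thing itself.
- r.find_in(picture, target): "uv" ([column, row] in pixels, amid what is visible of it).
- r.trace(picture, target): "mask" (480x640 bool, what is visible of it) and "uv" ([column, row] in pixels, amid what is visible of it).
The state is a dict: "time_s": time; "joints": joint angles; "qd": joint speeds; "joint_torque": joint torques, N m; "tcp_pos": TCP position; "eef_rot": TCP orientation; "contact_force": force on the tool from outside, world axes, zero at the start; "moment": the same for the moment, N m; "gripper_width": finger opening in m.
Only numpy, scipy, OpenCV 4.12 (cv2) and the standard library are available. Lean on these libraries where they do the work, as an engineer would, in place of code of your own. Each camera call takes 0.05 s, during which the arm holds its last target. There are 200 camera calls.

### The job

Draw the slide carrier out from under its parking hood, set it down on the free end of the microscope stage, short of the lamp, and let go of it. Then take it by its upright handle and bring it in under the lamp, handle end last, until it lies flat, square and flush against both the end stop and the side fence of the stage, and let go. Leave the bottle, the dishes and the tip box where they are.

Things in the scene. Friction and masses are not known exactly. Their poses are not given: they have to be found in the camera images.
- carrier: Loose aluminium slide carrier, 0.17 to 0.34 kg: tray 150 long (x), 44 wide (y), 18 high, two clear slides in its top; at its -x end a tongue 40 long, 26 wide, 8 high bears the upright black handle fin. 190 mm overall. Origin: centre of the tray's underside, z up. The +x end goes first under the lamp. At the start its handle is under the hood; grip the tray across its width.
- carrier_grip (a point): Where to pinch the carrier's handle across its thickness: carrier (-95, 0, 35) mm. The handle fin is 36 long (x), 12 thick (y), its top 45 mm above the carrier's underside.
- carrier_corner (a point): Lower front corner of the carrier tray, carrier (75, -22, 0) mm. When home it sits in the stage's fence corner.
- hood: Fixed grey parking hood on the bench, 90 deep, 80 wide, 64 mm high, open only at its mouth (and below); inside 68 wide, 58 high. Origin: middle of the mouth, on the bench; +x points out of it. The carrier's x lies within 0.06 rad of the hood's x, handle and last 15 to 25 mm of tray inside. Drawn 70 mm or more along the hood's +x, the handle is clear of the roof.
- microscope: Fixed compact inverted microscope, white with a dark stage on top. Origin: on the bench under the stage's middle; z up. Stage 300 (x) by 160 (y) mm, its top 120 mm above the bench. The -x end is the free loading end; the carrier goes in along +x. Carrier when home: origin at microscope (45, 0, 120) mm, axes parallel to the microscope's, handle grip at x = -50, clear of the lamp.
- stage_corner (a point): Inner corner where end stop and side fence meet, on the stage's top: microscope (120, -22, 120) mm, axes as the microscope's. Both are bright metal bars 10 mm high, 12 mm thick. End stop: inner face at microscope x = 120, from y = -34 to 76. Side fence: inner face at y = -22, from x = -10 to 120. The free stage lies to the corner's -x and +y.
- lamp (a point): Centre of the lamp's lower end, microscope (65, 0, 180) mm, 60 mm above the stage: a black upright cylinder, 48 mm wide (58 mm from 280 mm above the bench), so a gripper has no room over the tray's middle there. The white lamp arm, 36 mm wide, is 350 to 400 mm above the bench from microscope x = 25 to 165; the pillar, 110 mm wide, from x = 150 to 225.
- bottle: Bystander: brown bottle, 60 mm diameter, 120 mm tall; origin at its underside.
- dishes: Bystander: stack of clear dishes, 62 mm diameter, 52 mm tall; origin at its underside.
- tipbox: Bystander: pipette tip box 63 x 83 x 63 mm; origin at its underside.
There are look-alikes about, which are no part of the job. Several things have the shape of the carrier; the one meant has the colours described above.

How it is judged:
By the outcome, as a careful person would: the job done as asked, in the order asked, and still so for the second after the job is handed in, with the robot touching nothing.
It also fails if it takes over 48 s, if anything falls off the work surface, if the arm or the gripper's body presses on something with over 40 N, if the wrist force passes 120 N, or if a joint passes its speed limit or range.

## Working session

There is one attempt and no reset: what is moved stays moved. The work goes in short steps, Python scripts to look and compute and a tool call to move; the robot and the scene stay as the last step left them, time stands still between calls to the robot, and variables do not carry over. Pictures are saved under pics/ and viewed, about 8 in all and at most 12, crops included, and the job is handed in when it is done.

Besides the shell and the picture viewer there is one more tool, called after "Emit:" as name(argument=value, ...) on one line, values as JSON. send_rows: Moves the arm, as the interface text tells. Its arguments: {"type":"object","properties":{"plan":{"type":"array"},"jaw":{"type":"number"},"force":{"type":"number"}},"required":["plan"]}

```bash
ls; mkdir -p pics
python3 - <<'E'
from plant import r
import cv2, numpy as np
s=r.get_state(); print(s)
for n in ("side","top"):
    p=r.capture(n); cv2.imwrite(f"pics/{n}0.png",p["color"][:,:,::-1]); print(n,p["mtx"].tolist(),p["pose"].round(4).tolist())
    np.savez(f"{n}0.npz",**{k:p[k] for k in("color","range_z","mtx","pose")})
    for t in("carrier","hood","microscope","lamp","stage_corner","carrier_grip","bottle","dishes","tipbox"):
        print(t,[(np.round(d["uv"]).tolist(),round(float(d["score"]),2)) for d in r.find_in(p,t)][:4])
print(r.get_state()["time_s"])
E
```

```text
pics
{'time_s': 0.0, 'joints': array([ 8.58912551e+01,  2.05922245e+01,  6.32199440e-01, -2.08747075e-02,
       -7.01342674e+01, -1.65095261e+01]), 'qd': array([-0.00665223,  0.08588453, -0.00035647, -0.10453619, -0.04820711,
        0.0374284 ]), 'joint_torque': array([ 1.95192308e-05, -5.82722104e+01,  2.93058532e+01,  6.99723333e+00,
        7.06657040e-03, -1.64618368e-04]), 'tcp_pos': array([0.23752224, 0.63133303, 0.24459941]), 'eef_rot': array([  94.75505599,   89.90368656, -105.87032472]), 'contact_force': array([-0.34823157,  0.06489842,  0.27290046]), 'moment': array([-0.01481011, -0.0964197 , -0.0154924 ]), 'gripper_width': 0.0876194763902159}
side [[449.1401814749104, 0.0, 315.5327975332067], [0.0, 449.1401814749104, 233.43639136586523], [0.0, 0.0, 1.0]] [[0.6933, -0.3694, 0.6188, -0.1753], [-0.7207, -0.3564, 0.5946, -0.6796], [0.0009, -0.8582, -0.5133, 0.6564], [0.0, 0.0, 0.0, 1.0]]
carrier [([446.0, 437.0], 0.94), ([546.0, 338.0], 0.92), ([197.0, 258.0], 0.82), ([340.0, 358.0], 0.72)]
hood [([444.0, 333.0], 0.58), ([251.0, 182.0], 0.4)]
microscope [([252.0, 182.0], 0.7
[... 315 characters left out ...]
404074594, 0.0, 316.9302323742182], [0.0, 600.6316404074594, 240.54512875823016], [0.0, 0.0, 1.0]] [[0.0083, -0.9943, 0.1062, 0.339], [-0.9999, -0.0074, 0.0096, -0.0819], [-0.0088, -0.1063, -0.9943, 1.6707], [0.0, 0.0, 0.0, 1.0]]
carrier [([397.0, 254.0], 0.94), ([481.0, 319.0], 0.75), ([217.0, 327.0], 0.72), ([486.0, 199.0], 0.69)]
hood [([440.0, 254.0], 0.91)]
microscope [([194.0, 220.0], 0.62)]
lamp [([196.0, 217.0], 0.91)]
stage_corner [([197.0, 214.0], 0.6), ([399.0, 253.0], 0.49)]
carrier_grip [([399.0, 252.0], 0.94), ([482.0, 201.0], 0.92), ([398.0, 319.0], 0.79), ([480.0, 318.0], 0.76)]
bottle [([364.0, 172.0], 0.83)]
dishes [([405.0, 178.0], 0.6)]
tipbox [([319.0, 180.0], 0.89)]
1.0
```

View pics/side0.png

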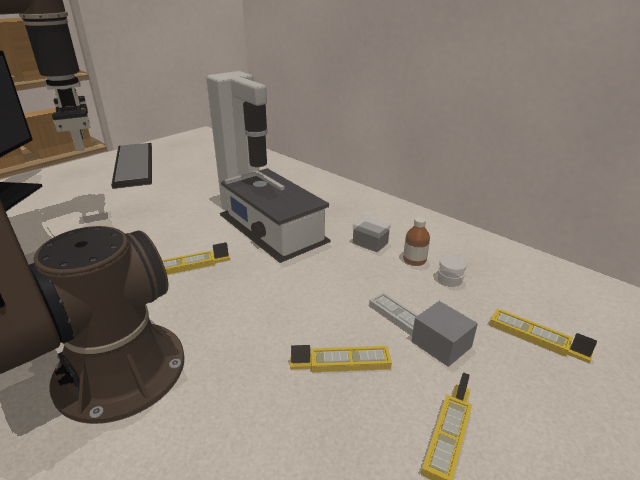

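View pics/top0.png

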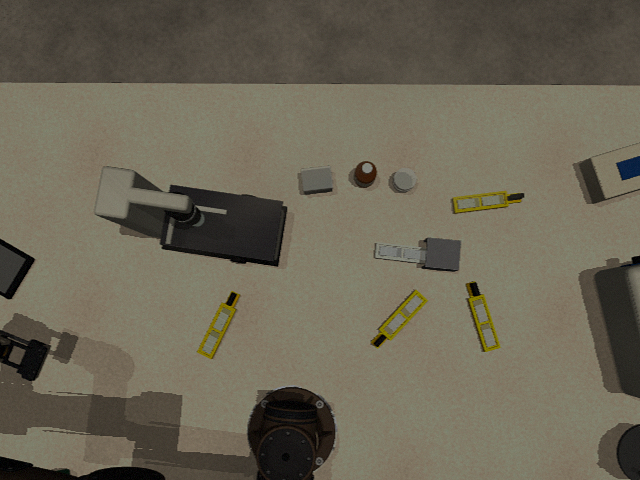

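The side picture shows the aluminium carrier at (395,310) running into the grey hood (444,333), with the yellow ones as look-alikes. The microscope is at (265,200). In the top picture the carrier is at (397,252), the hood at (443,254), and the stage spans (165..285, 185..265) with its pillar end to the left.

```bash
cat > h.py <<'E'
import numpy as np, cv2
def cloud(p):
    v,u=np.mgrid[0:480,0:640]; z=p["range_z"]; K=p["mtx"]
    c=np.stack([(u-K[0,2])*z/K[0,0],(v-K[1,2])*z/K[1,1],z],-1)
    w=c@p["pose"][:3,:3].T+p["pose"][:3,3]; w[z==0]=np.nan
    return w
def rect(xy):
    (c,s,a)=cv2.minAreaRect((xy*1000).astype(np.float32)); return np.round(c,1),np.round(s,1),round(a,2)
def uv(p,X):
    T=np.linalg.inv(p["pose"]); c=np.atleast_2d(X)@T[:3,:3].T+T[:3,3]; q=c@p["mtx"].T; return q[:,:2]/q[:,2:]
E
python3 - <<'E'
from h import *
for n in("side","top"):
    p=np.load(n+"0.npz"); w=cloud(p); c=p["color"].astype(int)
    print(n,"table z",np.nanmedian(w[...,2][(abs(w[...,0]-.45)<.05)&(abs(w[...,1])<.05)]))
    x,y,z=w[...,0],w[...,1],w[...,2]
    # hood & carrier
    reg=(x>.2)&(x<.5)&(y>-.4)&(y<-.05)
    sat=c.max(2)-c.min(2)
    for nm,m in(("hood",reg&(abs(z-.064)<.008)),("carrier",reg&(sat<25)&(abs(z-.018)<.006)),("stage",(abs(z-.12)<.004)&(y>-.1)&(y<.45)&(x>.1)&(x<.7)&(sat<30))):
        q=w[m]; print(nm,len(q),np.round(np.median(q,0),4),rect(q[:,:2]) if len(q)>5 else'')
        if nm=="stage":
            m2=m.astype(np.uint8); m2=cv2.morphologyEx(m2,cv2.MORPH_OPEN,np.ones((3,3))); q=w[m2>0]; print("open",len(q),rect(q[:,:2]))
    m=(z>.04)&(z<.1)&(x>.4)&(x<.7)&(y<.05)&(y>-.35)
    k,l,st,ce=cv2.connectedComponentsWithStats(m.astype(np.uint8))
    for i in range(1,k):
        if st[i,4]>60: print("by",st[i,4],np.round(np.nanmedian(w[l==i],0),3), rect(w[l==i][:,:2]))
p=np.load("top0.npz"); im=p["color"][:,:,::-1]
a=cv2.resize(im[170:280,150:300],None,fx=4,fy=4,interpolation=cv2.INTER_CUBIC); 
b=cv2.resize(im[225:285,365:470],None,fx=5,fy=5,interpolation=cv2.INTER_CUBIC)
o=np.zeros((440+300-140,800,3),np.uint8); o[:440,:600]=a; o=np.zeros((600,800,3),np.uint8)
a=cv2.resize(im[175:270,155:295],None,fx=3.4,fy=3.4,interpolation=cv2.INTER_CUBIC); o[:a.shape[0],:a.shape[1]]=a
b=cv2.resize(im[230:280,365:470],None,fx=5,fy=5,interpolation=cv2.INTER_CUBIC); o[330:330+b.shape[0],:b.shape[1]]=b
cv2.imwrite("pics/crop0.png",o)
E
```

```text
side table z 0.0015961778031290397
hood 515 [ 0.4639 -0.3791  0.064 ] (array([ 469.4, -379.2]), array([45.6, 61.9]), 85.96)
carrier 1282 [ 0.4585 -0.2943  0.0179] (array([ 365.9, -313.6]), array([271.2, 175.3]), 1.09)
stage 2706 [0.537  0.1538 0.1204] (array([554.9, 216.7]), array([371.1, 163.4]), 82.02)
open 2639 (array([550. , 182.4]), array([301.6, 163.4]), 82.04)
by 846 [0.523 0.038 0.071] (array([527.7,  37.1]), array([  9.3, 137.2]), 80.95)
by 518 [ 0.662 -0.07   0.062] (array([674. , -65.1]), array([56.2, 84.8]), 4.11)
by 510 [ 0.678 -0.206  0.072] (array([ 680. , -201.4]), array([32. , 57.6]), 14.62)
by 345 [ 0.673 -0.309  0.052] (array([ 675.5, -304.8]), array([60.8, 48.4]), 89.01)
top table z 0.0007484368457537638
hood 357 [ 0.4688 -0.3782  0.0645] (array([ 469.2, -376.6]), array([45.2, 59.5]), 89.6)
carrier 864 [ 0.472  -0.3035  0.0178] (array([ 384.3, -250.6]), array([218.2, 310.3]), 30.85)
stage 4407 [0.5387 0.1617 0.1199] (array([555.2, 215.8]), array([363.1, 160.5]), 81.81)
open 1638 (array([549.9, 185. ]), array([299.8, 157.2]), 81.04)
by 240 [ 0.682 -0.192  0.081] (array([ 683.6, -195.3]), array([60.3, 31.9]), 89.84)
by 569 [ 0.674 -0.062  0.062] (array([676.6, -63.4]), array([53.2, 82.8]), 6.97)
by 325 [ 0.68  -0.303  0.052] (array([ 677.2, -303.5]), array([45.1, 60.7]), 0.51)
by 101 [0.525 0.037 0.073] (array([526.9,  37.5]), array([  2.1, 130.5]), 81.38)
```

View pics/crop0.png

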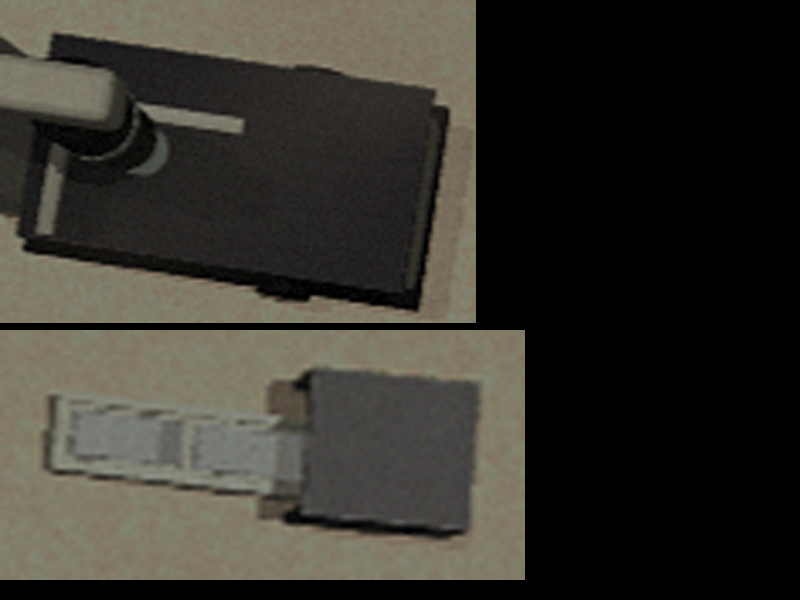

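The crop shows the fence bar at (190,118), the end stop at (50,195), and the carrier pointing along +y like the stage. Now I'll refine the carrier, hood and bars.

Run:
```python
from h import *
from plant import r
from scipy.spatial.transform import Rotation as R
C=np.array([.55,.184]); a=np.radians(81.5)
for n in("side","top"):
    p=np.load(n+"0.npz"); w=cloud(p); c=p["color"].astype(int); x,y,z=w[...,0],w[...,1],w[...,2]
    d=w[...,:2]-C; mx=d[...,0]*np.cos(a)+d[...,1]*np.sin(a); my=-d[...,0]*np.sin(a)+d[...,1]*np.cos(a)
    br=c.mean(2)
    f=(abs(z-.13)<.012)&(mx>-.03)&(mx<.13)&(abs(my+.028)<.03)&(br>np.median(br[(abs(mx+.07)<.04)&(abs(my)<.04)])+40)
    q=np.c_[mx[f],my[f]]; print(n,"fence",len(q),rect(q),np.round(q.min(0)*1000),np.round(q.max(0)*1000),np.round(np.median(z[f]),4))
    e=(abs(z-.13)<.012)&(abs(mx-.126)<.025)&(my>-.05)&(my<.09)&(br>90)
    q=np.c_[mx[e],my[e]]; print(n,"stop",len(q),rect(q) if len(q)>4 else'')
    # carrier
    reg=(abs(x-.469)<.05)&(y>-.34)&(y<-.15)
    m=reg&(z>.009)&(z<.026); k,l,st,ce=cv2.connectedComponentsWithStats(m.astype(np.uint8)); i=1+np.argmax(st[1:,4]); q=w[l==i]
    print("carrier",len(q),rect(q[:,:2]))
    # centreline fit by y slices
    Y=[];X=[]
    for y0 in np.arange(-.32,-.21,.008):
        s=q[abs(q[:,1]-y0)<.005]; 
        if len(s)>8: Y.append(y0);X.append((s[:,0].max()+s[:,0].min())/2)
    pf=np.polyfit(Y,X,1); print("x=%.4f at y=-.26, yaw %.2f"%(np.polyval(pf,-.26),90-np.degrees(np.arctan(pf[0]))),"front y",q[:,1].max())
    h=(z>.058)&(z<.07)&(abs(x-.469)<.06)&(abs(y+.38)<.08); q=w[h]; print("hood",rect(q[:,:2]),q[:,:2].min(0),q[:,:2].max(0))
s=r.get_state(); print(R.from_euler("xyz",s["eef_rot"],degrees=True).as_matrix().round(3))
```

```text
side fence 113 (array([ 59.6, -22.1]), array([ 47.4, 139.8]), 88.36) [-11. -47.] [129.   2.] 0.1297
side stop 256 (array([126.8,  16.1]), array([127. ,  48.3]), 89.9)
carrier 824 (array([ 485.2, -283.6]), array([116.7,  48.3]), 84.39)
x=0.4868 at y=-.26, yaw 85.11 front y -0.22399099618442153
hood (array([ 477.7, -402.8]), array([92.1, 83. ]), 84.9) [ 0.43260613 -0.45115552] [ 0.52178421 -0.35577661]
top fence 135 (array([ 32. , -17.2]), array([80.8, 36.3]), 1.34) [ -8. -36.] [73.  1.] 0.1299
top stop 67 (array([127.6,  55.3]), array([54.7, 25.3]), 66.44)
carrier 655 (array([ 485.8, -283.6]), array([116.8,  45.3]), 83.75)
x=0.4874 at y=-.26, yaw 85.35 front y -0.2239060395375003
hood (array([ 478.5, -402.1]), array([91.8, 80.7]), 84.73) [ 0.43454109 -0.45027245] [ 0.52050776 -0.35379158]
[[-0.    -0.352 -0.936]
 [ 0.    -0.936  0.352]
 [-1.    -0.     0.   ]]
```

```bash
cat >> h.py <<'E'
from scipy.spatial.transform import Rotation as R
def Rt(yaw):  # tool x down, tool y at world angle yaw
    a=np.radians(yaw); x=np.array([0,0,-1.]); y=np.array([np.cos(a),np.sin(a),0]); return np.c_[x,y,np.cross(x,y)]
def plan(wps,s=None):
    """wps: list of (x,y,z,yaw of tool y). Prints final-row shift/turn units per call"""
    if s is None:
        from plant import r; s=r.get_state()
    P=np.array(s["tcp_pos"]); M=R.from_euler("xyz",s["eef_rot"],degrees=True).as_matrix()
    print("t",round(s["time_s"],2),"P",P.round(4),"yaw",round(np.degrees(np.arctan2(M[1,1],M[0,1])),2),"tilt",M[2].round(4),"F",np.round(s["contact_force"],1),"w",round(s["gripper_width"],4))
    for x,y,z,yw in wps:
        T=np.array([x,y,z]); N=Rt(yw)
        d=M.T@(T-P)/.15; t=R.from_matrix(M.T@N).as_rotvec()/(np.pi/4)
        print("shift",d.round(3).tolist(),"turn",t.round(3).tolist(),"dist mm",round(np.linalg.norm(T-P)*1000,1)); P,M=T,N
    return s
E
python3 -c "
from h import *
plan([(.32,.49,.25,240),(.37,.35,.25,222),(.385,.21,.25,205),(.42,.07,.25,192),(.46,-.08,.25,182),(.48,-.2,.2,176),(.4845,-.295,.1,174.7),(.4845,-.295,.022,174.7)])"
```

```text
t 1.0 P [0.2377 0.6318 0.2456] yaw -110.61 tilt [-1. -0.  0.] F [0.  0.3 0.1] w 0.0876
shift [-0.029, 0.691, -0.847] turn [0.209, 0.0, 0.0] dist mm 164.0
shift [0.0, 0.642, -0.755] turn [0.4, 0.0, 0.0] dist mm 148.7
shift [0.0, 0.55, -0.761] turn [0.378, 0.0, 0.0] dist mm 140.8
shift [0.0, 0.183, -0.944] turn [0.289, 0.0, 0.0] dist mm 144.3
shift [0.0, -0.053, -1.034] turn [0.222, 0.0, 0.0] dist mm 155.2
shift [0.333, -0.105, -0.804] turn [0.133, 0.0, 0.0] dist mm 131.5
shift [0.667, -0.074, -0.63] turn [0.029, 0.0, 0.0] dist mm 138.0
shift [0.52, 0.0, 0.0] turn [0.0, 0.0, 0.0] dist mm 78.0
```

Emit:
send_rows(plan=[[[0, 0.14, -0.17], [0.04, 0, 0]], [[0, 0.28, -0.34], [0.08, 0, 0]], [[0, 0.42, -0.51], [0.12, 0, 0]], [[0, 0.56, -0.68], [0.16, 0, 0]], [[0, 0.69, -0.85], [0.21, 0, 0]]], jaw=1, force=40)

```text
time_s: 1.5
tcp_pos: [0.321, 0.4887, 0.2458]
eef_rot: [-79.9, 90.0, 70.0]
contact_force: [0.6, 0.2, -0.7]
gripper_width: 0.0879
```

Emit:
send_rows(plan=[[[0, 0.13, -0.15], [0.08, 0, 0]], [[0, 0.26, -0.3], [0.16, 0, 0]], [[0, 0.39, -0.45], [0.24, 0, 0]], [[0, 0.52, -0.6], [0.32, 0, 0]], [[0, 0.64, -0.75], [0.4, 0, 0]]])

```text
time_s: 2.0
tcp_pos: [0.3703, 0.348, 0.246]
eef_rot: [-63.6, 89.9, 68.1]
contact_force: [0.0, 0.6, -0.6]
gripper_width: 0.0877
```

Emit:
send_rows(plan=[[[0, 0.11, -0.15], [0.08, 0, 0]], [[0, 0.22, -0.3], [0.16, 0, 0]], [[0, 0.33, -0.45], [0.24, 0, 0]], [[0, 0.44, -0.6], [0.31, 0, 0]], [[0, 0.55, -0.76], [0.38, 0, 0]]])

```text
time_s: 2.5
tcp_pos: [0.3846, 0.207, 0.2461]
eef_rot: [-55.1, 89.9, 59.4]
contact_force: [0.5, 0.6, -0.5]
gripper_width: 0.0878
```

Emit:
send_rows(plan=[[[0, 0.04, -0.19], [0.06, 0, 0]], [[0, 0.08, -0.38], [0.12, 0, 0]], [[0, 0.12, -0.57], [0.18, 0, 0]], [[0, 0.15, -0.76], [0.24, 0, 0]], [[0, 0.18, -0.94], [0.29, 0, 0]]])

```text
time_s: 3.0
tcp_pos: [0.4187, 0.0663, 0.2464]
eef_rot: [-52.6, 89.9, 48.8]
contact_force: [-0.1, 0.3, -0.1]
gripper_width: 0.0878
```

Emit:
send_rows(plan=[[[0, -0.01, -0.2], [0.04, 0, 0]], [[0, -0.02, -0.4], [0.08, 0, 0]], [[0, -0.03, -0.6], [0.13, 0, 0]], [[0, -0.04, -0.8], [0.18, 0, 0]], [[0, -0.05, -1.0], [0.22, 0, 0]]])

```text
time_s: 3.5
tcp_pos: [0.4558, -0.0806, 0.2464]
eef_rot: [-50.7, 89.8, 40.6]
contact_force: [0.7, 0.3, -0.3]
gripper_width: 0.0876
```

Emit:
send_rows(plan=[[[0.06, -0.02, -0.16], [0.03, 0, 0]], [[0.12, -0.04, -0.32], [0.06, 0, 0]], [[0.18, -0.06, -0.48], [0.09, 0, 0]], [[0.24, -0.08, -0.64], [0.11, 0, 0]], [[0.3, -0.1, -0.8], [0.13, 0, 0]]])

```text
time_s: 4.0
tcp_pos: [0.4739, -0.2012, 0.2011]
eef_rot: [-51.1, 89.8, 34.4]
contact_force: [0.6, 0.5, -0.0]
gripper_width: 0.0874
```

```bash
python3 -c "
from h import *
plan([(.4845,-.295,.1,174.7),(.4845,-.295,.022,174.7)])"
```

```text
t 4.0 P [ 0.4739 -0.2012  0.2011] yaw 175.48 tilt [-1.     -0.0028  0.0023] F [ 0.6  0.5 -0. ] w 0.0874
shift [0.673, -0.118, -0.619] turn [0.017, 0.003, 0.004] dist mm 138.3
shift [0.52, 0.0, 0.0] turn [0.0, 0.0, 0.0] dist mm 78.0
```

Emit:
send_rows(plan=[[[0.13, -0.03, -0.13], [0, 0, 0]], [[0.26, -0.06, -0.26], [0, 0, 0]], [[0.4, -0.08, -0.4], [0.01, 0, 0]], [[0.54, -0.1, -0.52], [0.02, 0, 0]], [[0.67, -0.12, -0.62], [0.02, 0, 0]]])

```text
time_s: 4.5
tcp_pos: [0.4848, -0.2961, 0.0996]
eef_rot: [-51.8, 89.8, 32.8]
contact_force: [0.1, 0.0, -0.1]
gripper_width: 0.0879
```

```bash
python3 -c "
from h import *
from plant import r
p=r.capture('top'); w=cloud(p)
for n in('top','side'):
    p=r.capture(n); cv2.imwrite('pics/%s1.png'%n,p['color'][150:350,300:540,::-1].repeat(2,0).repeat(2,1) if n=='top' else p['color'][200:420,300:540,::-1].repeat(2,0).repeat(2,1))
plan([(.4845,-.295,.023,174.7)])"
```

```text
t 4.65 P [ 0.4839 -0.2956  0.0991] yaw 174.5 tilt [-1.0e+00  1.0e-04  2.7e-03] F [-0.2 -0.5  0.4] w 0.0874
shift [0.507, -0.004, 0.003] turn [-0.004, 0.003, -0.0] dist mm 76.1
```

View pics/side1.png

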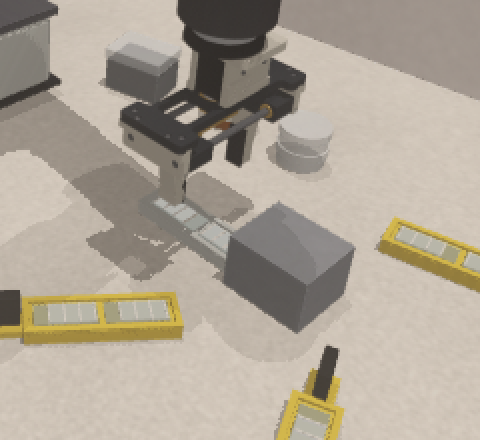

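The gripper straddles the tray, with its fingers on either side (near finger at (175,180) in the crop), clear of the hood and dishes. I'll go down and grip.

Emit:
send_rows(plan=[[[0.12, 0, 0], [0, 0, 0]], [[0.25, 0, 0], [0, 0, 0]], [[0.38, 0, 0], [0, 0, 0]], [[0.48, 0, 0], [0, 0, 0]], [[0.505, 0, 0], [0, 0, 0]]])

```text
time_s: 5.15
tcp_pos: [0.4837, -0.2946, 0.023]
eef_rot: [20.7, 89.8, 105.2]
contact_force: [0.0, 0.2, 1.0]
gripper_width: 0.0874
```

Emit:
send_rows(plan=[[[0, 0, 0], [0, 0, 0]], [[0, 0, 0], [0, 0, 0]], [[0, 0, 0], [0, 0, 0]], [[0, 0, 0], [0, 0, 0]], [[0, 0, 0], [0, 0, 0]]], jaw=-1, force=40)

```text
time_s: 5.65
tcp_pos: [0.484, -0.2947, 0.0236]
eef_rot: [2.7, 89.8, 87.3]
contact_force: [-0.3, 0.1, -0.6]
gripper_width: 0.0529
```

```bash
python3 -c "
from h import *
s=plan([])
a=np.radians(84.8); P=s['tcp_pos']
plan([(P[0]+.075*np.cos(a),P[1]+.075*np.sin(a),P[2]+.003,174.7)])"
```

```text
t 5.65 P [ 0.484  -0.2947  0.0236] yaw 174.53 tilt [-1.0e+00  1.0e-04  2.7e-03] F [-0.3  0.1 -0.6] w 0.0529
t 5.65 P [ 0.484  -0.2947  0.0236] yaw 174.53 tilt [-1.0e+00  1.0e-04  2.7e-03] F [-0.3  0.1 -0.6] w 0.0529
shift [-0.019, 0.002, 0.5] turn [-0.004, 0.003, -0.0] dist mm 75.1
```

Emit:
send_rows(plan=[[[0, 0, 0], [0, 0, 0]], [[0, 0, 0], [0, 0, 0]], [[0, 0, 0], [0, 0, 0]], [[0, 0, 0], [0, 0, 0]], [[-0.02, 0, 0], [0, 0, 0]]])

```text
time_s: 6.15
tcp_pos: [0.4832, -0.2945, 0.026]
eef_rot: [27.8, 89.8, 112.3]
contact_force: [0.6, -0.5, -3.8]
gripper_width: 0.0436
```

Emit:
send_rows(plan=[[[-0.02, 0, 0.1], [0, 0, 0]], [[-0.02, 0, 0.22], [0, 0, 0]], [[-0.02, 0, 0.36], [0, 0, 0]], [[-0.02, 0, 0.5], [0, 0, 0]], [[-0.02, 0, 0.6], [0, 0, 0]]])

```text
time_s: 6.65
tcp_pos: [0.4914, -0.2033, 0.0291]
eef_rot: [37.2, 89.8, 121.8]
contact_force: [0.8, 0.0, -3.2]
gripper_width: 0.0437
```

```bash
python3 - <<'E'
from h import *
from plant import r
p=r.capture('side'); cv2.imwrite('pics/side2.png',p['color'][150:430,280:560,::-1].repeat(2,0).repeat(2,1))
w=cloud(p); x,y,z=w[...,0],w[...,1],w[...,2]
E
python3 -c "
from h import *
plan([])"
```

```text
t 6.7 P [ 0.4917 -0.2021  0.0292] yaw 174.56 tilt [-1.      0.0022  0.0036] F [-1.1  2.3 -3.9] w 0.0434
```

View pics/side2.png

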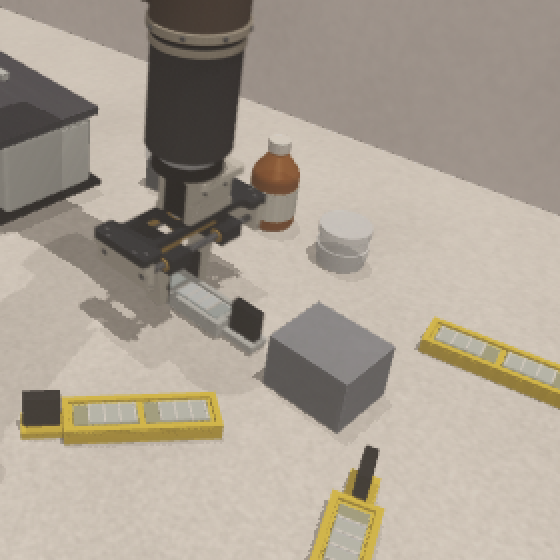

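Side picture: the tray is held level and the handle fin (245,318) is out in front of the hood's mouth. Next I'll lift and carry it over.

```bash
python3 -c "
from h import *
plan([(.4945,-.16,.14,174),(.505,-.02,.2,172.5),(.53,.1212,.19,171.5),(.5305,.1212,.15,171.5)])"
```

```text
t 6.7 P [ 0.4917 -0.2021  0.0292] yaw 174.56 tilt [-1.      0.0022  0.0036] F [-1.1  2.3 -3.9] w 0.0434
shift [-0.738, 0.01, 0.284] turn [0.013, 0.005, -0.003] dist mm 118.6
shift [-0.4, 0.028, 0.936] turn [0.033, 0.0, 0.0] dist mm 152.7
shift [0.067, -0.042, 0.955] turn [0.022, 0.0, 0.0] dist mm 143.7
shift [0.267, -0.003, 0.0] turn [0.0, 0.0, 0.0] dist mm 40.0
```

Emit:
send_rows(plan=[[[-0.1, 0, 0.03], [0, 0, 0]], [[-0.25, 0, 0.08], [0, 0, 0]], [[-0.42, 0, 0.14], [0.01, 0, 0]], [[-0.58, 0.01, 0.21], [0.01, 0, 0]], [[-0.74, 0.01, 0.28], [0.01, 0.01, 0]]])

```text
time_s: 7.2
tcp_pos: [0.4938, -0.16, 0.1411]
eef_rot: [144.9, 89.7, -131.0]
contact_force: [1.1, -0.7, -3.5]
gripper_width: 0.0437
```

Emit:
send_rows(plan=[[[-0.1, 0.01, 0.15], [0.01, 0, 0]], [[-0.2, 0.01, 0.34], [0.01, 0, 0]], [[-0.3, 0.02, 0.54], [0.02, 0, 0]], [[-0.38, 0.03, 0.74], [0.03, 0, 0]], [[-0.4, 0.03, 0.94], [0.03, 0, 0]]])

```text
time_s: 7.7
tcp_pos: [0.5041, -0.0177, 0.2019]
eef_rot: [162.3, 89.8, -115.0]
contact_force: [0.2, 0.5, -3.4]
gripper_width: 0.0435
```

Emit:
send_rows(plan=[[[0.01, -0.01, 0.22], [0, 0, 0]], [[0.02, -0.02, 0.44], [0.01, 0, 0]], [[0.04, -0.03, 0.66], [0.01, 0, 0]], [[0.06, -0.04, 0.84], [0.02, 0, 0]], [[0.07, -0.04, 0.95], [0.02, 0, 0]]])

```text
time_s: 8.2
tcp_pos: [0.5278, 0.1247, 0.1904]
eef_rot: [153.2, 89.8, -124.9]
contact_force: [-1.3, -0.2, -3.1]
gripper_width: 0.0437
```

Run:
```python
from h import *
from plant import r
for n in("side","top"):
    p=r.capture(n); np.savez(f"{n}3.npz",**{k:p[k] for k in("color","range_z","mtx","pose")})
    if n=="side": cv2.imwrite('pics/side3.png',p['color'][60:280,180:380,::-1].repeat(2,0).repeat(2,1))
plan([(.5305,.1212,.15,171.5)])
```

```text
t 8.3 P [0.5279 0.1246 0.1903] yaw 171.93 tilt [-1.      0.0019 -0.0037] F [ 0.  -0.5 -3.8] w 0.0435
shift [0.269, -0.021, -0.019] turn [0.01, -0.005, -0.002] dist mm 40.5
```

View pics/side3.png

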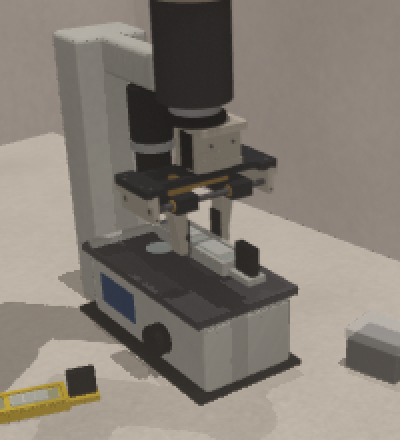

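The carrier is held level over the free end of the stage, with the lamp clear behind it. Lowering now.

Emit:
send_rows(plan=[[[0.06, 0, 0], [0, 0, 0]], [[0.14, -0.01, -0.01], [0, 0, 0]], [[0.22, -0.02, -0.02], [0.01, 0, 0]], [[0.27, -0.02, -0.02], [0.01, 0, 0]], [[0.285, -0.02, -0.02], [0.01, 0, 0]]])

```text
time_s: 8.8
tcp_pos: [0.5296, 0.12, 0.146]
eef_rot: [143.9, 89.6, -134.7]
contact_force: [-0.7, 0.9, -3.4]
gripper_width: 0.0435
```

Emit:
send_rows(plan=[[[0.005, 0, 0], [0, 0, 0]], [[0.01, 0, 0], [0, 0, 0]], [[0.015, 0, 0], [0, 0, 0]], [[0.02, 0, 0], [0, 0, 0]], [[0.02, 0, 0], [0, 0, 0]]])

```text
time_s: 9.3
tcp_pos: [0.5298, 0.1201, 0.1438]
eef_rot: [148.9, 89.7, -129.7]
contact_force: [-2.7, 0.4, 4.1]
gripper_width: 0.0432
```

```bash
python3 -c "
from h import *
plan([(.5305,.1212,.1436,171.5)])"
```

```text
t 9.3 P [0.5298 0.1201 0.1438] yaw 171.44 tilt [-1.      0.0029 -0.0049] F [-2.7  0.4  4.1] w 0.0432
shift [0.002, -0.003, 0.008] turn [-0.001, -0.006, -0.004] dist mm 1.3
```

Emit:
send_rows(plan=[[[0, 0, 0], [0, 0, 0]], [[0, 0, 0], [0, 0, 0]], [[0, 0, 0], [0, 0, 0]], [[0, 0, 0], [0, 0, 0]], [[0, 0, 0], [0, 0, 0]]], jaw=1)

```text
time_s: 9.8
tcp_pos: [0.5299, 0.1201, 0.1438]
eef_rot: [149.3, 89.7, -129.2]
contact_force: [-0.6, -0.3, 0.5]
gripper_width: 0.078
```

Run:
```python
from h import *
from plant import r
s=plan([])
C=np.array([.55,.184]); a=np.radians(81.5)
def M(x,y): return C+[x*np.cos(a)-y*np.sin(a), x*np.sin(a)+y*np.cos(a)]
P=s["tcp_pos"][:2]; e=np.array([np.cos(a),np.sin(a)])
g=P-.1*e   # carrier grip from last TCP (grip at +5 -> handle -95)
print(g)
plan([(P[0],P[1],.158,171.5),(*g,.158,171.5)],s)
p=r.capture('top'); np.savez("top4.npz",**{k:p[k] for k in("color","range_z","mtx","pose")})
w=cloud(p); x,y,z=w[...,0],w[...,1],w[...,2]; c=p["color"].astype(int)
d=w[...,:2]-C; mx=d[...,0]*np.cos(a)+d[...,1]*np.sin(a); my=-d[...,0]*np.sin(a)+d[...,1]*np.cos(a)
f=(z>.155)&(z<.172)&(mx<-.12)&(mx>-.23)&(abs(my)<.08)&(c.mean(2)<80)
print("fin",f.sum(),rect(np.c_[mx[f],my[f]]) if f.sum()>3 else '')
```

```text
t 9.8 P [0.5299 0.1201 0.1438] yaw 171.44 tilt [-1.      0.0029 -0.0049] F [-0.6 -0.3  0.5] w 0.078
[0.51514975 0.02121787]
t 9.8 P [0.5299 0.1201 0.1438] yaw 171.44 tilt [-1.      0.0029 -0.0049] F [-0.6 -0.3  0.5] w 0.078
shift [-0.095, 0.0, -0.0] turn [-0.001, -0.006, -0.004] dist mm 14.2
shift [0.0, -0.0, -0.667] turn [0.0, 0.0, 0.0] dist mm 100.0
fin 70 (array([-168. ,   11.9]), array([12.5, 34. ]), 89.2)
```

Emit:
send_rows(plan=[[[-0.03, 0, 0], [0, 0, 0]], [[-0.06, 0, 0], [0, 0, 0]], [[-0.09, 0, 0], [0, 0, 0]], [[-0.1, 0, -0.02], [0, 0, 0]], [[-0.1, 0, -0.06], [0, 0, 0]]])

```text
time_s: 10.35
tcp_pos: [0.5288, 0.1113, 0.1593]
eef_rot: [153.1, 89.7, -125.4]
contact_force: [-0.1, -0.4, -0.5]
gripper_width: 0.0876
```

Emit:
send_rows(plan=[[[0, 0, -0.12], [0, 0, 0]], [[0, 0, -0.26], [0, 0, 0]], [[0, 0, -0.4], [0, 0, 0]], [[0, 0, -0.54], [0, 0, 0]], [[0, 0, -0.61], [0, 0, 0]]])

```text
time_s: 10.85
tcp_pos: [0.5143, 0.0186, 0.1596]
eef_rot: [148.6, 89.7, -130.0]
contact_force: [-0.4, 0.5, 0.0]
gripper_width: 0.0874
```

Run:
```python
from h import *
from plant import r
C=np.array([.55,.184]); a=np.radians(81.5)
s=plan([(.5151,.0212,.155,171.5)])
for n in("top","side"):
    p=r.capture(n); np.savez(n+"5.npz",**{k:p[k] for k in("color","range_z","mtx","pose")})
    w=cloud(p); x,y,z=w[...,0],w[...,1],w[...,2]; c=p["color"].astype(int)
    d=w[...,:2]-C; mx=d[...,0]*np.cos(a)+d[...,1]*np.sin(a); my=-d[...,0]*np.sin(a)+d[...,1]*np.cos(a)
    f=(z>.132)&(z<.144)&(mx<.04)&(mx>-.16)&(abs(my)<.05)
    k,l,st,ce=cv2.connectedComponentsWithStats(f.astype(np.uint8)); i=1+np.argmax(st[1:,4]); f=l==i
    print(n,"tray",f.sum(),rect(np.c_[mx[f],my[f]]),np.median(z[f]).round(4))
    # stage edges: top z~.12 dark
    g=(abs(z-.12)<.004)&(abs(mx)<.16)&(abs(my)<.09)
    for nm,u,v,ub in(("my-",mx,my,-1),("my+",mx,my,1)):
        U=[];V=[]
        for b in np.arange(-.14,.14,.01):
            q=g&(abs(u-b)<.005)
            if q.sum()>5: U.append(b);V.append(v[q].max() if ub>0 else v[q].min())
        pf=np.polyfit(U,V,1); res=np.abs(np.array(V)-np.polyval(pf,U)); k=res<.003; pf=np.polyfit(np.array(U)[k],np.array(V)[k],1)
        print(nm,"off %.1f mm ang %.2f n %d"%(pf[1]*1000,np.degrees(pf[0]),k.sum()))
    b=(abs(z-.1295)<.004)&(c.mean(2)>95)&(c.max(2)-c.min(2)<40)&(abs(my+.028)<.012)&(mx>-.02)&(mx<.13)
    pf=np.polyfit(mx[b],my[b],1); print("fence mid off %.1f ang %.2f n %d x %.1f..%.1f"%(pf[1]*1000,np.degrees(pf[0]),b.sum(),mx[b].min()*1000,mx[b].max()*1000))
    b=(abs(z-.1295)<.004)&(c.mean(2)>95)&(abs(mx-.126)<.012)&(my>-.035)&(my<.08)
    if b.sum()>5: print("stop", np.median(mx[b]).round(4),np.degrees(np.polyfit(my[b],mx[b],1)[0]),b.sum(),my[b].min(),my[b].max())
p=np.load("side5.npz"); cv2.imwrite('pics/side5.png',cv2.resize(p['color'][150:270,200:340,::-1],None,fx=5,fy=5,interpolation=cv2.INTER_CUBIC))
```

```text
t 10.85 P [0.5143 0.0186 0.1596] yaw 171.39 tilt [-1.      0.0028 -0.0046] F [-0.4  0.5  0. ] w 0.0874
shift [0.03, -0.003, 0.018] turn [-0.003, -0.006, -0.004] dist mm 5.3
top tray 14 (array([ 22.4, -29.1]), array([22.1,  8. ]), 34.37) 0.133
my- off -39.6 mm ang -32.45 n 1
my+ off 25.0 mm ang -10.25 n 1
fence mid off -29.6 ang 1.12 n 62 x 8.9..70.8
stop 0.1278 -0.4512083658626052 13 0.02546088844870864 0.03869719677221438
side tray 93 (array([-46.3,  28.1]), array([99.6, 15.2]), 0.41) 0.1371
my- off 2.5 mm ang -16.17 n 2
my+ off 80.6 mm ang 0.15 n 29
fence mid off -25.1 ang 0.39 n 31 x 90.4..129.9
stop 0.1228 0.612589083388771 118 -0.03364916582500434 0.07805959791202952<stdin>:19: RankWarning: Polyfit may be poorly conditioned
<stdin>:19: RankWarning: Polyfit may be poorly conditioned
```

View pics/side5.png

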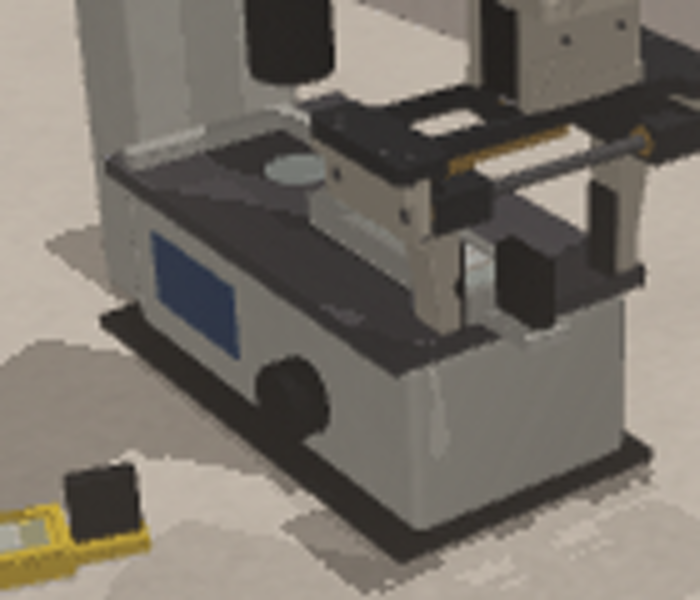

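The fin is between the open fingers (525,280 in the crop), and the carrier lies flat on the stage, pointing at the lamp. Before pushing in, I'll fix the stage yaw from the first, unobstructed images.

Run:
```python
from h import *
C=np.array([.55,.184]); a=np.radians(81.5)
def fit(U,V):
    U=np.array(U);V=np.array(V); k=np.ones(len(U),bool)
    for _ in range(6):
        pf=np.polyfit(U[k],V[k],1); r=abs(V-np.polyval(pf,U)); k=r<max(2*np.median(r),.0007)
    return "off %.1f ang %.2f n %d/%d"%(pf[1]*1000,np.degrees(pf[0]),k.sum(),len(U))
for n in("side","top"):
    p=np.load(n+"0.npz"); w=cloud(p); z=w[...,2]; c=p["color"].astype(int)
    d=w[...,:2]-C; mx=d[...,0]*np.cos(a)+d[...,1]*np.sin(a); my=-d[...,0]*np.sin(a)+d[...,1]*np.cos(a)
    g=(abs(z-.12)<.003)&(abs(mx)<.17)&(abs(my)<.1)
    for nm,u,v,L,fn in(("my-",mx,my,.14,np.min),("my+",mx,my,.14,np.max),("mx-",my,mx,.07,np.min)):
        U=[];V=[]
        for b in np.arange(-L,L,.004):
            q=g&(abs(u-b)<.002)
            if q.sum()>3: U.append(b);V.append(fn(v[q]))
        print(n,nm,fit(U,V))
    b=(z>.126)&(z<.134)&(c.mean(2)>85)
    f=b&(abs(my+.028)<.014)&(mx>-.02)&(mx<.112); 
    U=[];V=[];W=[]
    for x0 in np.arange(-.008,.11,.004):
        q=f&(abs(mx-x0)<.002)
        if q.sum()>1: U.append(x0);V.append(my[q].mean())
    print(n,"fence mid",fit(U,V)); 
    f=b&(abs(mx-.126)<.014)&(my>-.034)&(my<.08); U=[];V=[]
    for y0 in np.arange(-.03,.078,.004):
        q=f&(abs(my-y0)<.002)
        if q.sum()>1: U.append(y0);V.append(mx[q].mean())
    print(n,"stop mid",fit(U,V) if len(U)>3 else len(U))
```

```text
side my- off -77.9 ang 0.20 n 48/70
side my+ off 79.6 ang 0.23 n 56/70
side mx- off -149.7 ang -0.34 n 28/35
side fence mid off -26.4 ang 0.18 n 23/29
side stop mid off 123.6 ang 0.27 n 24/27
top my- off -79.2 ang 0.41 n 54/70
top my+ off 78.0 ang 0.31 n 57/70
top mx- off -148.2 ang -0.55 n 27/35
top fence mid off -28.5 ang -1.19 n 16/19
top stop mid off 129.7 ang -4.02 n 10/13
```

Emit:
send_rows(plan=[[[0.01, 0, 0.01], [0, 0, 0]], [[0.02, 0, 0.01], [0, 0, 0]], [[0.03, 0, 0.01], [0, 0, 0]], [[0.03, 0, 0.01], [0, 0, 0]], [[0.03, 0, 0.01], [0, 0, 0]]])

```text
time_s: 11.45
tcp_pos: [0.5149, 0.0209, 0.155]
eef_rot: [149.5, 89.7, -129.2]
contact_force: [-0.5, -0.4, -0.4]
gripper_width: 0.0879
```

Emit:
send_rows(plan=[[[0, 0, 0], [0, 0, 0]], [[0, 0, 0], [0, 0, 0]], [[0, 0, 0], [0, 0, 0]], [[0, 0, 0], [0, 0, 0]], [[0, 0, 0], [0, 0, 0]]], jaw=-1, force=20)

```text
time_s: 11.95
tcp_pos: [0.5149, 0.0209, 0.155]
eef_rot: [149.5, 89.7, -129.2]
contact_force: [-0.5, -0.1, 0.9]
gripper_width: 0.0534
```

Emit:
send_rows(plan=[[[0, 0, 0], [0, 0, 0]], [[0, 0, 0], [0, 0, 0]], [[0, 0, 0], [0, 0, 0]], [[0, 0, 0], [0, 0, 0]], [[0, 0, 0], [0, 0, 0]]])

```text
time_s: 12.45
tcp_pos: [0.5149, 0.0209, 0.155]
eef_rot: [149.4, 89.7, -129.2]
contact_force: [-0.5, 0.4, 0.1]
gripper_width: 0.0132
```

Emit:
send_rows(plan=[[[0, 0, 0], [0, 0, 0]], [[0, 0, 0], [0, 0, 0]], [[0, 0, 0], [0, 0, 0]], [[0, 0, 0], [0, 0, 0]], [[0, 0, 0], [0, 0, 0]]])

```text
time_s: 12.95
tcp_pos: [0.5149, 0.0209, 0.1551]
eef_rot: [149.7, 89.7, -128.9]
contact_force: [-0.0, -0.1, 0.5]
gripper_width: 0.0116
```

```bash
cat >> h.py <<'E'
C=np.array([.55,.184]); A=np.radians(81.8); EX=np.array([np.cos(A),np.sin(A)]); EY=np.array([-np.sin(A),np.cos(A)])
def mic(P): d=np.array(P)[:2]-C; return np.array([d@EX,d@EY])
def wld(x,y): return C+x*EX+y*EY
E
python3 -c "
from h import *
s=plan([]); m=mic(s['tcp_pos']); print('mic',m.round(4)); z=s['tcp_pos'][2]
plan([(*wld(-.06,m[1]),z,171.8)],s)"
```

```text
t 12.95 P [0.5149 0.0209 0.1551] yaw 171.38 tilt [-1.      0.0027 -0.0046] F [-0.  -0.1  0.5] w 0.0116
mic [-0.1664  0.0115]
t 12.95 P [0.5149 0.0209 0.1551] yaw 171.38 tilt [-1.      0.0027 -0.0046] F [-0.  -0.1  0.5] w 0.0116
shift [-0.003, 0.005, 0.71] turn [-0.009, -0.006, -0.003] dist mm 106.4
```

Emit:
send_rows(plan=[[[0, 0, 0.06], [0, 0, 0]], [[0, 0, 0.14], [-0.005, -0.005, 0]], [[0, 0, 0.22], [-0.01, -0.005, -0.003]], [[0, 0, 0.3], [-0.01, -0.005, -0.003]], [[0, 0, 0.36], [-0.01, -0.005, -0.003]]])

```text
time_s: 13.45
tcp_pos: [0.5232, 0.0753, 0.155]
eef_rot: [170.2, 89.9, -107.9]
contact_force: [-0.1, -5.2, 4.9]
gripper_width: 0.012
```

```bash
python3 -c "
from h import *
s=plan([]); m=mic(s['tcp_pos']); print('mic',m.round(4)); z=s['tcp_pos'][2]
plan([(*wld(-.06,.008),.155,171.8)],s)"
```

```text
t 13.45 P [0.5232 0.0753 0.155 ] yaw 171.89 tilt [-1.0e+00  2.0e-04 -1.3e-03] F [-0.1 -5.2  4.9] w 0.012
mic [-0.1114  0.0111]
t 13.45 P [0.5232 0.0753 0.155 ] yaw 171.89 tilt [-1.0e+00  2.0e-04 -1.3e-03] F [-0.1 -5.2  4.9] w 0.012
shift [-0.0, -0.021, 0.343] turn [0.002, -0.002, -0.0] dist mm 51.5
```

Emit:
send_rows(plan=[[[-0.002, 0, 0.05], [0, 0, 0]], [[-0.003, -0.005, 0.13], [0, 0, 0]], [[-0.003, -0.01, 0.21], [0, 0, 0]], [[-0.003, -0.015, 0.29], [0, 0, 0]], [[-0.003, -0.02, 0.34], [0, 0, 0]]])

```text
time_s: 13.95
tcp_pos: [0.5335, 0.1268, 0.1551]
eef_rot: [153.1, 89.9, -125.0]
contact_force: [0.6, 0.0, -1.9]
gripper_width: 0.0117
```

```bash
python3 -c "
from h import *
from plant import r
s=plan([]); m=mic(s['tcp_pos']); print('mic',m.round(4)); z=s['tcp_pos'][2]
plan([(*wld(-.055,-.001),.155,171.8)],s)
p=r.capture('side'); np.savez('side6.npz',**{k:p[k] for k in('color','range_z','mtx','pose')})
cv2.imwrite('pics/side6.png',cv2.resize(p['color'][150:270,200:340,::-1],None,fx=5,fy=5,interpolation=cv2.INTER_CUBIC))
"
```

```text
t 13.95 P [0.5335 0.1268 0.1551] yaw 171.91 tilt [-1.0e+00  6.0e-04 -1.1e-03] F [ 0.6  0.  -1.9] w 0.0117
mic [-0.059   0.0082]
t 13.95 P [0.5335 0.1268 0.1551] yaw 171.91 tilt [-1.0e+00  6.0e-04 -1.1e-03] F [ 0.6  0.  -1.9] w 0.0117
shift [0.0, -0.061, 0.026] turn [0.003, -0.001, -0.001] dist mm 10.0
```

View pics/side6.png

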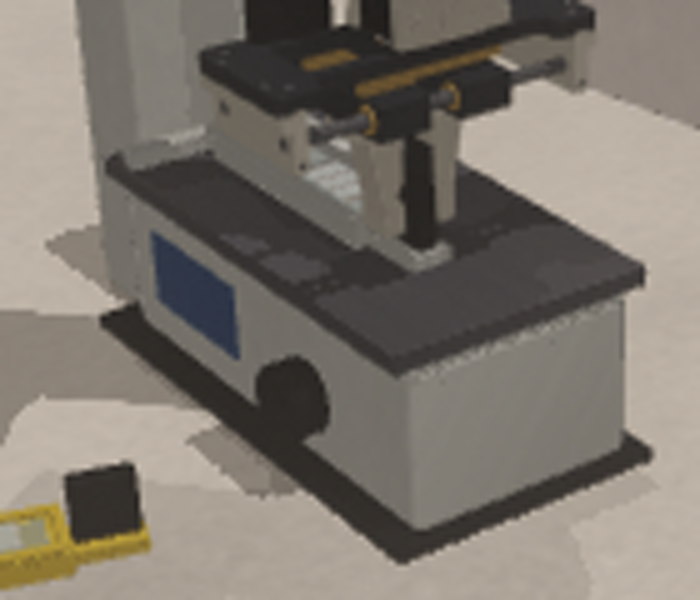

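The tray is running in under the lamp with the handle held upright at (420,190), still about 8 mm off the fence. Now I'll ease it sideways onto the fence.

Emit:
send_rows(plan=[[[0, -0.01, 0], [0, 0, 0]], [[0, -0.02, 0.005], [0, 0, 0]], [[0, -0.03, 0.01], [0, 0, 0]], [[0, -0.038, 0.015], [0, 0, 0]], [[0, -0.044, 0.02], [0, 0, 0]]])

```text
time_s: 14.5
tcp_pos: [0.541, 0.1292, 0.1551]
eef_rot: [171.4, 89.9, -106.7]
contact_force: [-0.4, 0.6, -0.8]
gripper_width: 0.0119
```

Emit:
send_rows(plan=[[[0, -0.003, 0], [0, 0, 0]], [[0, -0.005, 0], [0, 0, 0]], [[0, -0.008, 0], [0, 0, 0]], [[0, -0.01, 0], [0, 0, 0]], [[0, -0.01, 0], [0, 0, 0]]])

```text
time_s: 15.0
tcp_pos: [0.5425, 0.1289, 0.1551]
eef_rot: [173.7, 89.9, -104.4]
contact_force: [-0.3, -0.1, -1.9]
gripper_width: 0.0121
```

```bash
python3 -c "
from h import *
s=plan([]); m=mic(s['tcp_pos']); f=s['contact_force']; print('mic',m.round(4),'Fx,Fy',f[:2]@EX,f[:2]@EY,s['moment'].round(2))
plan([(*wld(-.05,0),.155,171.8)],s)"
```

```text
t 15.0 P [0.5425 0.1289 0.1551] yaw 171.91 tilt [-1.e+00  1.e-04 -9.e-04] F [-0.3 -0.1 -1.9] w 0.0121
mic [-0.0556 -0.0004] Fx,Fy -0.14443380641612621 0.31487127000602233 [-0.19  0.21  0.05]
t 15.0 P [0.5425 0.1289 0.1551] yaw 171.91 tilt [-1.e+00  1.e-04 -9.e-04] F [-0.3 -0.1 -1.9] w 0.0121
shift [0.0, 0.003, 0.037] turn [0.002, -0.001, -0.0] dist mm 5.6
```

Emit:
send_rows(plan=[[[0, -0.003, 0], [0, 0, 0]], [[0, -0.006, 0], [0, 0, 0]], [[0, -0.008, 0], [0, 0, 0]], [[0, -0.01, 0], [0, 0, 0]], [[0, -0.01, 0], [0, 0, 0]]])

```text
time_s: 15.5
tcp_pos: [0.5436, 0.1287, 0.1551]
eef_rot: [147.7, 89.9, -130.4]
contact_force: [-5.1, 1.8, 1.5]
gripper_width: 0.0119
```

Emit:
send_rows(plan=[[[0, -0.002, 0], [0, 0, 0]], [[0, -0.004, 0], [0, 0, 0]], [[0, -0.005, 0], [0, 0, 0]], [[0, -0.006, 0], [0, 0, 0]], [[0, -0.006, 0], [0, 0, 0]]])

```text
time_s: 16.0
tcp_pos: [0.5439, 0.1286, 0.1551]
eef_rot: [126.5, 89.9, -151.6]
contact_force: [-7.5, 2.1, 2.8]
gripper_width: 0.0121
```

```bash
python3 -c "
from h import *
s=plan([]); m=mic(s['tcp_pos']); f=s['contact_force']; print('mic',m.round(4),'Fx,Fy',f[:2]@EX,f[:2]@EY,s['moment'].round(2))
"
```

```text
t 16.0 P [0.5439 0.1286 0.1551] yaw 171.92 tilt [-1.      0.0018 -0.0013] F [-7.5  2.1  2.8] w 0.0121
mic [-0.0557 -0.0018] Fx,Fy 0.9861765275055995 7.703618526032527 [0.6  2.57 0.24]
```

Fence contact at about 8 N. Next I'll push +x to the end stop.

Emit:
send_rows(plan=[[[0, 0, 0.006], [0, 0, 0]], [[0, 0, 0.014], [0, 0, 0]], [[0, 0, 0.022], [0, 0, 0]], [[0, 0, 0.028], [0, 0, 0]], [[0, 0, 0.032], [0, 0, 0]]])

```text
time_s: 16.5
tcp_pos: [0.5441, 0.1321, 0.1551]
eef_rot: [141.7, 89.8, -136.4]
contact_force: [-3.6, -5.7, 2.5]
gripper_width: 0.0118
```

Emit:
send_rows(plan=[[[0, 0, 0.003], [0, 0, 0]], [[0, 0, 0.006], [0, 0, 0]], [[0, 0, 0.008], [0, 0, 0]], [[0, 0, 0.01], [0, 0, 0]], [[0, 0, 0.01], [0, 0, 0]]])

```text
time_s: 17.0
tcp_pos: [0.5442, 0.1329, 0.1551]
eef_rot: [145.5, 89.7, -132.6]
contact_force: [-4.0, -4.3, 2.3]
gripper_width: 0.0117
```

```bash
python3 -c "
from h import *
s=plan([]); m=mic(s['tcp_pos']); f=s['contact_force']; print('mic',m.round(4),'Fx,Fy',f[:2]@EX,f[:2]@EY,s['moment'].round(2))
"
```

```text
t 17.0 P [0.5442 0.1329 0.1551] yaw 171.89 tilt [-1.      0.003  -0.0044] F [-4.  -4.3  2.3] w 0.0117
mic [-0.0514 -0.0015] Fx,Fy -4.803248098024862 3.3671782686819114 [-1.37  1.15  0.05]
```

Emit:
send_rows(plan=[[[0, 0, 0.005], [0, 0, 0]], [[0, 0, 0.01], [0, 0, 0]], [[0, 0, 0.015], [0, 0, 0]], [[0, 0, 0.018], [0, 0, 0]], [[0, 0, 0.018], [0, 0, 0]]])

```text
time_s: 17.5
tcp_pos: [0.5445, 0.135, 0.1551]
eef_rot: [148.7, 89.6, -129.4]
contact_force: [-3.7, -4.1, 1.3]
gripper_width: 0.0122
```

```bash
python3 -c "
from h import *
s=plan([]); m=mic(s['tcp_pos']); f=s['contact_force']; print('mic',m.round(4),'Fx,Fy',f[:2]@EX,f[:2]@EY,s['moment'].round(2))
"
```

```text
t 17.5 P [0.5445 0.135  0.1551] yaw 171.88 tilt [-1.      0.0032 -0.0052] F [-3.7 -4.1  1.3] w 0.0122
mic [-0.0493 -0.0015] Fx,Fy -4.58252468452214 3.1055824377182417 [-1.18  1.21  0.01]
```

Emit:
send_rows(plan=[[[0, 0, 0.005], [0, 0, 0]], [[0, 0, 0.01], [0, 0, 0]], [[0, 0, 0.014], [0, 0, 0]], [[0, 0, 0.016], [0, 0, 0]], [[0, 0, 0.016], [0, 0, 0]]])

```text
time_s: 18.0
tcp_pos: [0.5447, 0.1367, 0.1551]
eef_rot: [151.0, 89.6, -127.2]
contact_force: [-3.3, -4.7, 2.5]
gripper_width: 0.0117
```

```bash
python3 -c "
from h import *
s=plan([]); m=mic(s['tcp_pos']); f=s['contact_force']; print('mic',m.round(4),'Fx,Fy',f[:2]@EX,f[:2]@EY,s['moment'].round(2))
"
```

```text
t 18.0 P [0.5447 0.1367 0.1551] yaw 171.86 tilt [-1.      0.0035 -0.0063] F [-3.3 -4.7  2.5] w 0.0117
mic [-0.0476 -0.0015] Fx,Fy -5.0852588225191075 2.5823498056025906 [-1.39  1.15  0.02]
```

Emit:
send_rows(plan=[[[0, 0, 0.005], [0, 0, 0]], [[0, 0, 0.01], [0, 0, 0]], [[0, 0, 0.014], [0, 0, 0]], [[0, 0, 0.016], [0, 0, 0]], [[0, 0, 0.016], [0, 0, 0]]])

```text
time_s: 18.5
tcp_pos: [0.5446, 0.1368, 0.1551]
eef_rot: [155.8, 89.4, -122.3]
contact_force: [-2.4, -11.0, 1.9]
gripper_width: 0.0117
```

```bash
python3 -c "
from h import *
from plant import r
s=plan([]); m=mic(s['tcp_pos']); f=s['contact_force']; print('mic',m.round(4),'Fx,Fy',f[:2]@EX,f[:2]@EY,s['moment'].round(2))
p=r.capture('side'); np.savez('side7.npz',**{k:p[k] for k in('color','range_z','mtx','pose')})
o=np.vstack([cv2.resize(p['color'][150:225,215:315,::-1],None,fx=6,fy=6,interpolation=cv2.INTER_CUBIC)])
cv2.imwrite('pics/side7.png',o)
print(uv(p,[[*wld(.12,.022),.138],[*wld(.12,-.022),.138],[*wld(.12,.022),.12],[*wld(-.03,.022),.12],[*wld(-.05,0),.165]]).round(1))
"
```

```text
t 18.5 P [0.5446 0.1368 0.1551] yaw 171.84 tilt [-0.9999  0.0044 -0.0098] F [ -2.4 -11.    1.9] w 0.0117
mic [-0.0475 -0.0014] Fx,Fy -11.273566763857511 0.8095631493920856 [-3.8   0.69  0.11]
[[242.5 173.7]
 [255.6 170.1]
 [243.  179.4]
 [271.2 197.6]
 [281.6 182.6]]
```

View pics/side7.png

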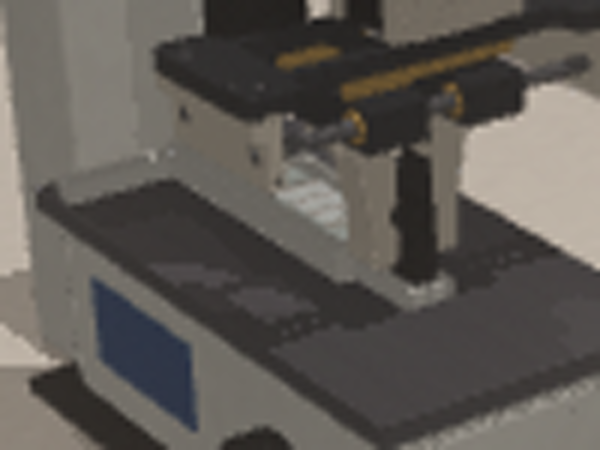

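End-stop contact: 11 N, with the handle no longer advancing. The picture shows the tray's far end (160,160) reaching the stop bar. I'll press again toward the fence while levelling, then let go.

Emit:
send_rows(plan=[[[0, -0.004, 0.003], [0, -0.004, -0.002]], [[0, -0.008, 0.006], [0, -0.008, -0.004]], [[0, -0.012, 0.008], [0, -0.012, -0.005]], [[0, -0.016, 0.008], [0, -0.012, -0.005]], [[0, -0.016, 0.008], [0, -0.012, -0.005]]])

```text
time_s: 19.05
tcp_pos: [0.545, 0.1365, 0.1551]
eef_rot: [124.8, 89.7, -153.3]
contact_force: [-12.6, -1.3, 9.5]
gripper_width: 0.0119
```

```bash
python3 -c "
from h import *
s=plan([]); m=mic(s['tcp_pos']); f=s['contact_force']; print('mic',m.round(4),'Fx,Fy',f[:2]@EX,f[:2]@EY,s['moment'].round(2))
plan([(*s['tcp_pos'],171.8)],s)
"
```

```text
t 19.05 P [0.545  0.1365 0.1551] yaw 171.83 tilt [-1.      0.0042 -0.0029] F [-12.6  -1.3   9.5] w 0.0119
mic [-0.0477 -0.0019] Fx,Fy -3.075442702450339 12.336884464566033 [-1.04  4.84  0.27]
t 19.05 P [0.545  0.1365 0.1551] yaw 171.83 tilt [-1.      0.0042 -0.0029] F [-12.6  -1.3   9.5] w 0.0119
shift [0.0, 0.0, 0.0] turn [0.001, -0.004, -0.005] dist mm 0.0
```

Emit:
send_rows(plan=[[[0, 0, 0], [0, 0, 0]], [[0, 0, 0], [0, 0, 0]], [[0, 0, 0], [0, 0, 0]], [[0, 0, 0], [0, 0, 0]], [[0, 0, 0], [0, 0, 0]]], jaw=0.4)

```text
time_s: 19.55
tcp_pos: [0.5453, 0.1367, 0.1551]
eef_rot: [124.8, 89.7, -153.4]
contact_force: [0.0, -0.1, 0.3]
gripper_width: 0.0466
```

Emit:
send_rows(plan=[[[-0.06, 0, 0], [0, 0, 0]], [[-0.18, 0, 0], [0, 0, 0]], [[-0.34, 0, 0], [0, 0, 0]], [[-0.45, 0, -0.1], [0, 0, 0]], [[-0.55, 0, -0.3], [0, 0, 0]]])

```text
time_s: 20.05
tcp_pos: [0.54, 0.0931, 0.2394]
eef_rot: [129.1, 89.8, -148.9]
contact_force: [0.7, -0.9, 0.4]
gripper_width: 0.0612
```

Emit:
send_rows(plan=[[[-0.1, 0.05, -0.2], [0, 0, 0]], [[-0.1, 0.15, -0.4], [0, 0, 0]], [[-0.1, 0.15, -0.6], [0, 0, 0]], [[-0.1, 0.15, -0.8], [0, 0, 0]], [[-0.1, 0.15, -1], [0, 0, 0]]])

```text
time_s: 20.55
tcp_pos: [0.4966, -0.0533, 0.2559]
eef_rot: [151.8, 89.9, -126.2]
contact_force: [-0.0, -0.6, 0.3]
gripper_width: 0.0614
```

```bash
cat > chk.py <<'E'
from h import *
from plant import r
import sys
k=sys.argv[1]; plan([])
def fit(U,V):
    U=np.array(U);V=np.array(V); k=np.ones(len(U),bool)
    for _ in range(6):
        pf=np.polyfit(U[k],V[k],1); q=abs(V-np.polyval(pf,U)); k=q<max(2*np.median(q),.0006)
    return "off %.1f ang %.2f n %d/%d"%(pf[1]*1000,np.degrees(pf[0]),k.sum(),len(U))
for n in("side","top"):
    p=r.capture(n); np.savez(n+k+".npz",**{j:p[j] for j in('color','range_z','mtx','pose')})
    w=cloud(p); z=w[...,2]; d=w[...,:2]-C; mx=d@EX; my=d@EY
    t=(z>.1345)&(z<.142)&(mx>-.04)&(mx<.119)&(abs(my)<.035)
    print(n,"tray top",t.sum(),"z",np.median(z[t]).round(4),"mx",np.round([mx[t].min(),mx[t].max()],4))
    if t.sum()>20:
        A_=np.c_[mx[t],my[t],np.ones(t.sum())]; print("  plane slope deg",np.degrees(np.linalg.lstsq(A_,z[t],rcond=None)[0][:2]).round(2))
        for nm,fn in(("my-",np.min),("my+",np.max)):
            U=[];V=[]
            for b in np.arange(-.03,.118,.004):
                q=t&(abs(mx-b)<.002)
                if q.sum()>2: U.append(b);V.append(fn(my[q]))
            print("  edge",nm,fit(U,V))
    f=(z>.16)&(z<.17)&(mx<-.02)&(mx>-.08)&(abs(my)<.03)
    if f.sum()>5: print("  fin",f.sum(),rect(np.c_[mx[f],my[f]]))
    g=(abs(z-.12)<.003)&(abs(mx)<.17)&(my>.04)&(my<.1); U=[];V=[]
    for b in np.arange(-.14,.14,.004):
        q=g&(abs(mx-b)<.002)
        if q.sum()>3: U.append(b);V.append(my[q].max())
    print("  stage my+ edge",fit(U,V))
    if n=="side": cv2.imwrite('pics/side%s.png'%k,cv2.resize(p['color'][145:215,225:305,::-1],None,fx=8,fy=8,interpolation=cv2.INTER_CUBIC))
    else: cv2.imwrite('pics/top%s.png'%k,cv2.resize(p['color'][175:270,155:295,::-1],None,fx=5,fy=5,interpolation=cv2.INTER_CUBIC))
E
python3 chk.py 8
```

```text
t 20.55 P [ 0.4966 -0.0533  0.2559] yaw 171.97 tilt [-1.0e+00  7.0e-04 -1.4e-03] F [-0.  -0.6  0.3] w 0.0614
side tray top 359 z 0.1379 mx [-0.0398  0.118 ]
  plane slope deg [ 0.12 -0.19]
  edge my- off -17.1 ang -1.41 n 28/37
  edge my+ off 22.3 ang 0.26 n 32/37
  fin 46 (array([-50.8,   0.7]), array([37.7, 13.1]), 1.1)
  stage my+ edge off 79.7 ang -0.11 n 49/67
top tray top 74 z 0.1376 mx [0.0046 0.1183]
  plane slope deg [-1.51  3.6 ]
  edge my- off -44.6 ang 31.28 n 9/12
  edge my+ off -27.5 ang 24.97 n 10/12
  stage my+ edge off 92.9 ang 7.11 n 6/6
```

View pics/side8.png

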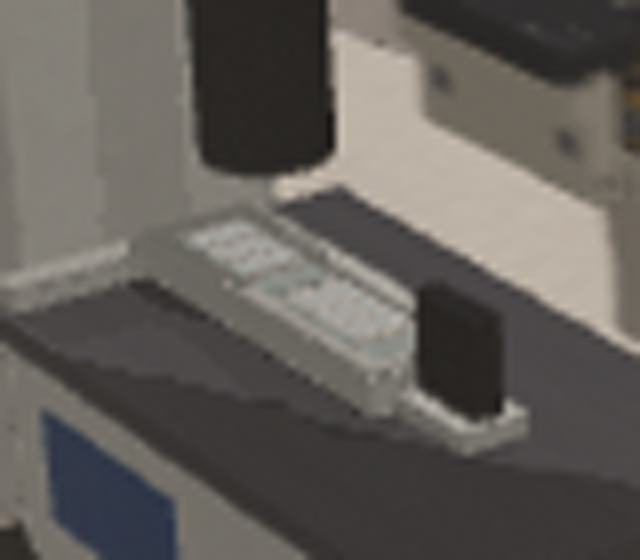

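The tray sits in the corner: its front end at (150,240) is against the stop bar and it is flat (slopes ≤0.2°). The edge fits suggest a residual yaw of about +0.3°, so the front may be slightly off the fence. There's time, so I'll take the handle again and square it gently.

```bash
python3 -c "
from h import *
plan([(.526,.02,.25,171.8),(.5450,.1362,.24,171.8),(.5450,.1362,.155,171.8)])"
```

```text
t 20.65 P [ 0.4962 -0.0546  0.2557] yaw 171.81 tilt [-1.      0.0014 -0.0018] F [-0.4 -0.2 -0.4] w 0.0615
shift [0.037, -0.126, 0.521] turn [0.0, -0.002, -0.002] dist mm 80.5
shift [0.067, -0.015, 0.785] turn [0.0, 0.0, 0.0] dist mm 118.2
shift [0.567, 0.0, 0.0] turn [0.0, 0.0, 0.0] dist mm 85.0
```

Emit:
send_rows(plan=[[[0, -0.03, 0.1], [0, 0, 0]], [[0.01, -0.05, 0.22], [0, 0, 0]], [[0.02, -0.08, 0.34], [0, 0, 0]], [[0.03, -0.1, 0.45], [0, 0, 0]], [[0.04, -0.13, 0.52], [0, 0, 0]]])

```text
time_s: 21.15
tcp_pos: [0.5271, 0.022, 0.2494]
eef_rot: [141.8, 89.9, -136.3]
contact_force: [-0.3, 0.2, 0.2]
gripper_width: 0.0616
```

Emit:
send_rows(plan=[[[0.01, 0, 0.15], [0, 0, 0]], [[0.02, 0, 0.32], [0, 0, 0]], [[0.03, -0.01, 0.5], [0, 0, 0]], [[0.05, -0.01, 0.68], [0, 0, 0]], [[0.07, -0.01, 0.78], [0, 0, 0]]])

```text
time_s: 21.65
tcp_pos: [0.5454, 0.14, 0.2382]
eef_rot: [141.8, 89.9, -136.2]
contact_force: [0.2, 0.1, 0.3]
gripper_width: 0.0616
```

```bash
python3 -c "
from h import *
plan([(.5450,.1362,.155,171.8)])"
```

```text
t 21.65 P [0.5454 0.14   0.2382] yaw 172.01 tilt [-1.      0.0016 -0.002 ] F [0.2 0.1 0.3] w 0.0616
shift [0.555, -0.002, -0.025] turn [0.005, -0.003, -0.002] dist mm 83.3
```

Emit:
send_rows(plan=[[[0.14, 0, -0.01], [0, 0, 0]], [[0.3, 0, -0.02], [0, 0, 0]], [[0.44, 0, -0.025], [0, 0, 0]], [[0.53, 0, -0.025], [0, 0, 0]], [[0.555, 0, -0.025], [0, 0, 0]]])

```text
time_s: 22.15
tcp_pos: [0.5439, 0.1359, 0.1531]
eef_rot: [133.8, 89.7, -144.2]
contact_force: [-0.7, -0.3, 0.8]
gripper_width: 0.0614
```

Emit:
send_rows(plan=[[[0, 0, 0], [0, 0, 0]], [[0, 0, 0], [0, 0, 0]], [[0, 0, 0], [0, 0, 0]], [[0, 0, 0], [0, 0, 0]], [[0, 0, 0], [0, 0, 0]]], jaw=-1, force=40)

```text
time_s: 22.65
tcp_pos: [0.5441, 0.1361, 0.1536]
eef_rot: [134.3, 89.7, -143.7]
contact_force: [0.2, 0.1, 0.9]
gripper_width: 0.0267
```

Emit:
send_rows(plan=[[[0, 0, 0], [0, 0, 0]], [[0, 0, 0], [0, 0, 0]], [[0, 0, 0], [0, 0, 0]], [[0, 0, 0], [0, 0, 0]], [[0, 0, 0], [0, 0, 0]]])

```text
time_s: 23.15
tcp_pos: [0.5443, 0.1361, 0.1539]
eef_rot: [137.1, 89.7, -140.9]
contact_force: [-0.2, -0.0, 3.8]
gripper_width: 0.0117
```

```bash
python3 -c "
from h import *
s=plan([]); m=mic(s['tcp_pos']); f=s['contact_force']; print('mic',m.round(4),'Fx,Fy',f[:2]@EX,f[:2]@EY,s['moment'].round(2))
"
```

```text
t 23.15 P [0.5443 0.1361 0.1539] yaw 172.02 tilt [-1.      0.003  -0.0032] F [-0.2 -0.   3.8] w 0.0117
mic [-0.0482 -0.0011] Fx,Fy -0.06844486035128798 0.19718032421347131 [-0.09  0.07 -0.06]
```

Emit:
send_rows(plan=[[[0, -0.001, 0.002], [0.004, 0, 0]], [[0, -0.002, 0.004], [0.008, 0, 0]], [[0, -0.003, 0.008], [0.012, 0, 0]], [[0, -0.004, 0.012], [0.016, 0, 0]], [[0, -0.004, 0.012], [0.016, 0, 0]]])

```text
time_s: 23.65
tcp_pos: [0.5442, 0.1362, 0.1539]
eef_rot: [143.8, 89.6, -134.9]
contact_force: [-3.7, -7.9, 6.5]
gripper_width: 0.0116
```

```bash
python3 -c "
from h import *
s=plan([]); m=mic(s['tcp_pos']); f=s['contact_force']; print('mic',m.round(4),'Fx,Fy',f[:2]@EX,f[:2]@EY,s['moment'].round(2))
"
```

```text
t 23.65 P [0.5442 0.1362 0.1539] yaw 171.31 tilt [-1.      0.0045 -0.0062] F [-3.7 -7.9  6.5] w 0.0116
mic [-0.0481 -0.0011] Fx,Fy -8.328262231595522 2.5229185862337786 [-2.43  0.9   0.45]
```

Emit:
send_rows(plan=[[[0, -0.002, 0.003], [0.003, 0, 0]], [[0, -0.004, 0.006], [0.005, 0, 0]], [[0, -0.006, 0.008], [0.005, 0, 0]], [[0, -0.006, 0.008], [0.005, 0, 0]], [[0, -0.006, 0.008], [0.005, 0, 0]]])

```text
time_s: 24.15
tcp_pos: [0.5443, 0.1362, 0.154]
eef_rot: [143.1, 89.4, -135.8]
contact_force: [-5.9, -5.3, 8.1]
gripper_width: 0.0115
```

Emit:
send_rows(plan=[[[0, 0, 0], [0, 0, 0]], [[0, 0, 0], [0, 0, 0]], [[0, 0, 0], [0, 0, 0]], [[0, 0, 0], [0, 0, 0]], [[0, 0, 0], [0, 0, 0]]], jaw=0.4)

```text
time_s: 24.65
tcp_pos: [0.5444, 0.1364, 0.1538]
eef_rot: [142.6, 89.4, -136.3]
contact_force: [-0.6, 0.3, -0.5]
gripper_width: 0.0464
```

Emit:
send_rows(plan=[[[-0.06, 0, 0], [0, 0, 0]], [[-0.18, 0, 0], [0, 0, 0]], [[-0.34, 0, 0], [0, 0, 0]], [[-0.45, 0, -0.1], [0, 0, 0]], [[-0.55, 0, -0.3], [0, 0, 0]]])

```text
time_s: 25.15
tcp_pos: [0.5386, 0.0934, 0.2383]
eef_rot: [146.3, 89.5, -132.5]
contact_force: [0.5, -0.5, 0.2]
gripper_width: 0.0611
```

Emit:
send_rows(plan=[[[-0.1, 0.05, -0.2], [0, 0, 0]], [[-0.1, 0.15, -0.4], [0, 0, 0]], [[-0.1, 0.15, -0.6], [0, 0, 0]], [[-0.1, 0.15, -0.8], [0, 0, 0]], [[-0.1, 0.15, -1], [0, 0, 0]]])

```text
time_s: 25.65
tcp_pos: [0.4933, -0.0524, 0.2556]
eef_rot: [152.7, 89.6, -126.1]
contact_force: [2.0, -0.0, -0.3]
gripper_width: 0.0612
```

Emit:
send_rows(plan=[[[0, 0.2, -0.2], [0, 0, 0]], [[0, 0.3, -0.4], [0, 0, 0]], [[0, 0.3, -0.6], [0, 0, 0]], [[0, 0.3, -0.8], [0, 0, 0]], [[0, 0.3, -0.9], [0, 0, 0]]])

```text
time_s: 26.15
tcp_pos: [0.4278, -0.1806, 0.2578]
eef_rot: [162.6, 89.6, -116.2]
contact_force: [-0.3, 0.9, 0.1]
gripper_width: 0.0612
```

```bash
python3 chk.py 9
```

```text
t 26.15 P [ 0.4278 -0.1806  0.2578] yaw 171.18 tilt [-1.      0.0022 -0.0069] F [-0.3  0.9  0.1] w 0.0612
side tray top 359 z 0.1379 mx [-0.0386  0.1182]
  plane slope deg [ 0.12 -0.33]
  edge my- off -19.7 ang 0.02 n 25/37
  edge my+ off 22.1 ang 0.44 n 29/37
  fin 41 (array([-51.2,   1. ]), array([12.6, 37.5]), 87.21)
  stage my+ edge off 79.7 ang 0.02 n 44/67
top tray top 442 z 0.1377 mx [-0.0379  0.1188]
  plane slope deg [-0.14  0.54]
  edge my- off -23.1 ang -2.91 n 19/29
  edge my+ off 20.9 ang 0.26 n 23/29
  fin 71 (array([-48.6,  -0.1]), array([36.1, 12.8]), 1.18)
  stage my+ edge off 77.9 ang 0.36 n 27/39
```

View pics/top9.png

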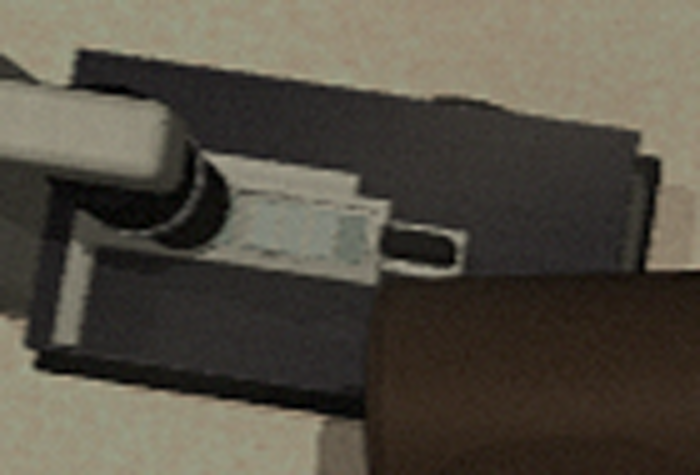

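The top view shows the tray's long side lying along the fence bar (290,175), its front at the stop under the lamp, and the handle free. The squaring turn met resistance and the tray did not move, so it was already seated. One quick bystander check, then I'll hand in.

Run:
```python
from h import *
from plant import r
for k in("0","9"):
    p=np.load("side"+k+".npz"); w=cloud(p); x,y,z=w[...,0],w[...,1],w[...,2]
    for n,cx,cy in(("tipbox",.67,-.065),("bottle",.68,-.2),("dishes",.675,-.305)):
        q=w[(abs(x-cx)<.06)&(abs(y-cy)<.05)&(z>.03)&(z<.12)]; print(k,n,len(q),np.median(q,0).round(4) if len(q) else '')
s=r.get_state(); print(s["time_s"],s["contact_force"].round(1)); r.close_job()
```

```text
0 tipbox 717 [ 0.6635 -0.073   0.0607]
0 bottle 727 [ 0.681  -0.2064  0.0727]
0 dishes 479 [ 0.6738 -0.3093  0.0514]
9 tipbox 715 [ 0.6638 -0.0728  0.061 ]
9 bottle 726 [ 0.6807 -0.2062  0.0727]
9 dishes 482 [ 0.6739 -0.3093  0.0511]
26.25 [ 0.2  0.7 -0.6]
the job is handed in; nothing more can be done
```

The carrier is home under the lamp, against the end stop and the side fence, and the job was handed in at 26.3 s with the robot clear of everything.

**What I did:** I drew the carrier out of the hood by its tray, set it down on the free end of the stage and let go. I then took it by the handle and slid it in until I felt the fence (about 8–12 N) and the end stop (about 11 N, no further advance), and released it. I gripped the handle once more to square it. That turn met resistance and left the tray where it was, so I let go and backed off.

**Last checks:**
- **Flat:** the tray top reads 0.138 m, which is the stage plus 18 mm. The better-visible side view shows tilts of up to about 0.3°.
- **Position:** the handle is about 1 mm from its nominal home position, within the camera calibration.
- **Bystanders:** the bottle, dishes and tip box are unmoved to within 0.5 mm.

**Where the checks disagreed:** for squareness against the stage edge, the side camera gave +0.4° and the top camera −0.1°, both around the noise of the fits. Some top-view edge fits were useless because the fence or the lamp was in the way. How flush the tray sits therefore rests mainly on the contact forces and the picture.

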